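# Take the nitrogen line out of service

## Robot

A 6-joint arm with a two-finger parallel gripper is mounted at the origin on a cart in front of the work surface, level with it; the furniture and walls round the work are solid. World frame = base frame: x ahead of the robot, y to its left, z up, the work surface at z = 0. Lengths are in mm, angles in rad, forces in N, time in s.
With the tool pointing down it reaches from about 350 to 875 mm from the base axis. Payload 4.2 kg.
Tool frame: the origin (TCP) lies at the very end of the fingers, on their centre line; the grasp point (between the pads) lies 19 mm behind it (arm.grasp_offset is the distance from the TCP to the grasp point, in mm); z points along the fingers, y is the direction in which the jaws open and shut (so a half turn about z gives the same grasp; the last joint's range is limited). The gripper opens to 85 mm and grips with 20 to 120 N. Pads are 22 mm wide; open, the fingers measure 114 mm over their backs; the gripper's body (76 mm by 85 mm) begins 54 mm behind the grasp point. The pads swing forward as they close: fully open they stand 13 mm farther back than shut.
Start: joints at [-1.002, 0.385, 0.008, 0, -1.194, -0.259], TCP at [190.558, -595.22, 231.312] pointing down, gripper open.
Joint ranges: [-3.14, 3.14], [-1.21, 2.06], [-1.07, 1.41], [-3.16, 2.05], [-2.99, -0.16], [-3.1, 3.1]. Speed limits (rad/s): [2.79, 2.79, 3.14, 3.14, 3.14, 3.14].

## Interface

Orientations are given as a unit quaternion [x, y, z, w].
In Python, from bench import arm gives the robot as it stands.
- The arm moves only by the tool arm_command, never from a script. Its argument "commands" is one flat list of numbers, 4 for each row, row after row: the shift along the tool's x, y, z in m, then the turn about the tool's z in degrees. In form: [tx, ty, tz, roll, tx, ty, tz, roll, ...]. A call has exactly 5 rows; each row shifts and turns the pose as measured when the row begins, along the tool's axes as they then stand; what a row does not reach is not made up. A row lasts 1/10 s, in which the tool goes at most 50 mm and 8.59 degrees, less where a joint would pass 70% of its speed; a pose out of reach is approached as far as the arm can. A call with a gripper value outside its range is refused whole. "jaw" is the opening, from 0 (shut) to 1 (fully open), set as the call begins (left out, the last holds). The fingers move at their own pace and stop on an object; the grip force is fixed at half the most. Time passes only in rows, so rows that do not move let the fingers close, or fill a call up. It gives the time, the measured TCP pose, the force and the opening at its end, in the units of the state.
- arm.read_state(): the state, without advancing time (a new reading comes with each control period).
- arm.get_image(name): name is "scene" or "side" or "wrist"; returns the picture (480x640x3 uint8, red, green, blue); there is no depth.
- arm.camera_info(name): a dict with "camera_matrix" (3x3 intrinsics, pixels), "world_from_camera" (4x4, takes a point from camera to world coordinates). Camera axes: x right, y down, z forward; pixel columns grow to the right and rows downward; lengths in mm; the calibration is good to about 2 mm. A picture is of the moment at which its call begins: read the wrist's pose just before it. camera_info takes no time and is no camera call; for the wrist camera it gives the pose at the moment of the call.
- arm.job_done(): hands the job in, once; it reports no verdict.
Trained networks look in the newest picture that a camera, given by its name, has taken for a name from the list of things; names that differ only in an ending like _2 or _b are one class to them, and where a whole thing is asked for, a point or a joint stands for the part that bears it (a point fixed in the world has none). Each returns a list of dicts, best first, with "confidence" (0 to 1); they miss things now and then, are a little off and sometimes report something else, mostly with a low value. They report only what shows in the picture. A call takes as long as a camera call. They do not tell look-alikes from the thing itself.
- arm.regions_of(camera, target): "mask" (480x640 bool, what is visible of it).
- arm.place_of(camera, target): "centre" ([x, y, z] in mm, in the coordinates of the camera as it stood for that picture, good to about 4 mm: a listed point, or the origin of a listed thing).
The state is a dict: "clock": time; "joints": joint angles; "joint_vel": joint speeds; "joint_efforts": joint torques, N m; "position": TCP position; "ee_rot": TCP orientation; "contact_force": force on the tool from outside, world axes, zero at the start; "wrist_torque": the same for the moment, N m; "gripper_width": finger opening in mm.
Only numpy, scipy, OpenCV 4.12 (cv2) and the standard library are available. Lean on these libraries where they do the work, as an engineer would, in place of code of your own. Each camera call takes 0.05 s, during which the arm holds its last target.

## Task

Take the nitrogen line out of service: first shut the yellow quarter-turn cock by swinging its handle fully round against its stop, so that it stands square across the pipe, and only then wind the red spoked regulator wheel counter-clockwise (seen from above), spoke after spoke, until the red pointer stands inside the green zone of the scale. Leave the wheel and the handle free, and do not shift or upset the bottles, the tin and the measuring cylinder that stand close round the panel.

Things in the scene. Friction and masses are not known exactly. Their poses are not given: they have to be found in the camera images.
- gas_panel: Fixed aluminium plate 130 x 265 x 12 mm carrying all the parts, with a steel pipe 18 mm thick (top at z = 41 mm) along its y axis. Origin on the bench; the plate spans x = -75 to +55, y = -140 to +125 mm. -x, the side with the scale, faces the robot; +y is the wheel's end; yaw -0.30 to +0.02 rad. Panel coordinates below are in this frame.
- wheel_centre (a point): Point on the vertical axis of the spoked regulator wheel, at the spokes' mid height: panel (0, 80, 75) mm. Dark hub 36 mm across, z = 63 to 89 mm; four straight level red spokes 90 degrees apart, round rods 12 mm thick (z = 69 to 81 mm), ends 80 mm from the axis. Below the spokes is a blue regulator body, 48 to 72 mm across, top at z = 54 mm; outside 36 mm from the axis nothing of the panel but the pipe and the plate lies under the spokes.
- wheel_part (a joint): Angle of the spoked wheel (rad), 0 to 6.0 with a stop at each end, more = counter-clockwise seen from above. At 0 the spokes point along panel +x, +y, -x, -y; they turn with the angle. Dry friction about 0.12 N m and some damping (0.06 N m s/rad): it stays where it is left and does not coast. Starts between 0.3 and 1.6. It drives the pointer 15 mm per rad, so the green zone's middle is at 4.8.
- pointer_part (a joint): Travel of the red pointer along the scale (m), 0 to 0.09, moving along panel -y from y = -15 mm; always 0.015 x the wheel angle. The green zone is from 0.067 to 0.077.
- pointer_tip (a point): Middle of the red pointer bar (30 mm long across the scale, 3 mm wide), on top of it, panel x = -55 mm, z = 30 mm.
- green_zone (a point): Middle of the green zone (10 mm long along panel y, 22 mm wide) of the white scale, panel (-55, -87, 27) mm. (Fixed furniture to stay clear of, in the world: a monitor over 0.35 m high behind the panel, from about x = 0.72 m; a computer tower 0.34 m high to the right, y below about -0.26 m and x above 0.47 m.)
- cock_centre (a point): Point on the vertical axis of the quarter-turn cock, at its handle's mid height: panel (0, -100, 70) mm. Brass body 34 x 40 mm, top at z = 49 mm, stem 22 mm across to z = 62 mm.
- cock_part (a joint): Angle of the cock's handle (rad): 0 = open, handle along the pipe, pointing to panel -y; pi/2 = shut, handle square across the pipe, pointing to panel +x; hard stops at both; shuts counter-clockwise seen from above. Dry friction about 0.12 N m: stays where it is left. Starts between 0 and 0.25.
- handle_end (a point): Outer end of the flat yellow cock handle, 100 mm from the cock's axis, at mid height. The handle is 14 mm wide and 9 mm thick (z = 65.5 to 74.5 mm), with a dark round boss 26 mm across on the axis.
- bottle_blue: Clear bottle with blue cap, round, 86 mm across, 181 mm high, loose. Origin at the centre of its underside. Stands in one of three places close to the wheel: to its back right, back left or front left, which it shares out with the violet-capped bottle and the tin.
- bottle_violet: Clear bottle with violet cap, round, 66 mm across, 142 mm high, loose. Origin at the centre of its underside. In another of the three places.
- filter_tin: Low round tin, green lid, white sides, 58 mm across, 24 mm high, loose. Origin at the centre of its underside. In the third place.
- cylinder_25: White measuring cylinder, 154 mm high, tube 24 mm across, hexagonal foot 55 x 63 mm and 8 mm high; light and easily tipped, loose. Origin at the centre of its underside. Stands beyond the panel's right end, beside the end of the open cock handle.
- spoke_tip (a point): Outer end of the spoke that points along panel +x when the wheel angle is 0 (all four spokes look alike), 80 mm from the wheel's axis; turns with the wheel.
Mind the look-alikes: they are no part of the job. What is shaped like the cylinder_25 but brown is not meant. Of the things that look like the filter_tin, the larger one is meant.

How it is judged:
By the outcome, as a careful person would: the job done as asked, in the order asked, and still so for the second after the job is handed in, with the robot touching nothing.
It also fails if it takes over 72 s, if anything falls off the work surface, if the arm or the gripper's body presses on something with over 40 N, if the wrist force passes 120 N, or if a joint passes its speed limit or range.

## Working session

There is one attempt and no reset: what is moved stays moved. The work goes in short steps, Python scripts to look and compute and a tool call to move; the robot and the scene stay as the last step left them, time stands still between calls to the robot, and variables do not carry over. Pictures are saved under pics/ and viewed, and the job is handed in when it is done.

Besides the shell and the picture viewer there is one more tool, called after ">>>" as name(argument=value, ...), one argument or row to a line, values as JSON. arm_command: Moves the arm, as the interface text tells. Its arguments: {"type":"object","properties":{"commands":{"type":"array"},"jaw":{"type":"number"}},"required":["commands"]}

```bash
ls; mkdir -p pics; python3 - <<'E'
from bench import arm
import cv2
s=arm.read_state(); print(s)
for n in ["scene","side","wrist"]:
    cv2.imwrite(f"pics/{n}0.png",arm.get_image(n)[:,:,::-1])
    c=arm.camera_info(n); print(n,c)
E
```

```text
pics
{'clock': 0.0, 'joints': array([-1.00239836e+00,  3.85587235e-01,  6.62564245e-03, -5.42804878e-04,
       -1.19401718e+00, -2.58586098e-01]), 'joint_vel': array([ 8.57817527e-04, -1.81474943e-05, -1.67144207e-03, -5.48797132e-04,
       -1.45482200e-03,  1.11439052e-03]), 'joint_efforts': array([-6.90831669e-06, -3.92286158e+01,  1.88395482e+01,  4.18580979e+00,
       -4.74885106e-03, -2.51515911e-05]), 'position': array([ 190.38825799, -594.67305882,  230.19650677]), 'ee_rot': array([-1.54188132e-01,  9.88040872e-01,  1.10061800e-03, -2.07467827e-04]), 'contact_force': array([-1.46497421, -0.12795147,  0.24443928]), 'wrist_torque': array([-0.04460293, -0.00422358, -0.03921713]), 'gripper_width': 85.4152451245613}
scene {'camera_matrix': array([[546.48220511,   0.        , 329.47965   ],
       [  0.        , 546.48220511, 240.81571008],
       [  0.        ,   0.        ,   1.        ]]), 'world_from_camera': array([[-7.86921515e-01, -3.50141076e-01,  5.08090303e-01,
        -1.40194948e+02],
       [-6.17052584e-01,  4.45465566e-01, -6.48696029e-01,
         9.85528643e+02],
[... 555 characters left out ...]
253627e-03, -8.76094178e-01, -4.82116686e-01,
         5.61390825e+02],
       [ 0.00000000e+00,  0.00000000e+00,  0.00000000e+00,
         1.00000000e+00]])}
wrist {'camera_matrix': array([[338.42175333,   0.        , 317.00827528],
       [  0.        , 338.42175333, 243.03719507],
       [  0.        ,   0.        ,   1.        ]]), 'world_from_camera': array([[-3.04096186e-01,  9.00695756e-01,  3.10278367e-01,
         1.11199011e+02],
       [ 9.52640852e-01,  2.87187041e-01,  9.99950508e-02,
        -6.20025013e+02],
       [ 9.57191931e-04,  3.25991961e-01, -9.45372056e-01,
         3.74356685e+02],
       [ 0.00000000e+00,  0.00000000e+00,  0.00000000e+00,
         1.00000000e+00]])}
```

View pics/scene0.png

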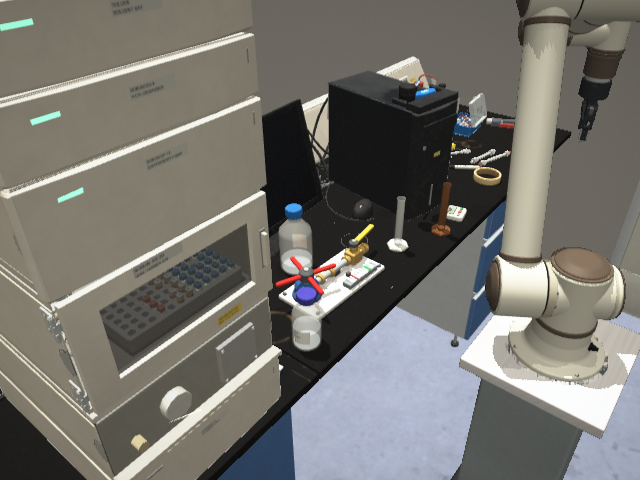

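View pics/side0.png

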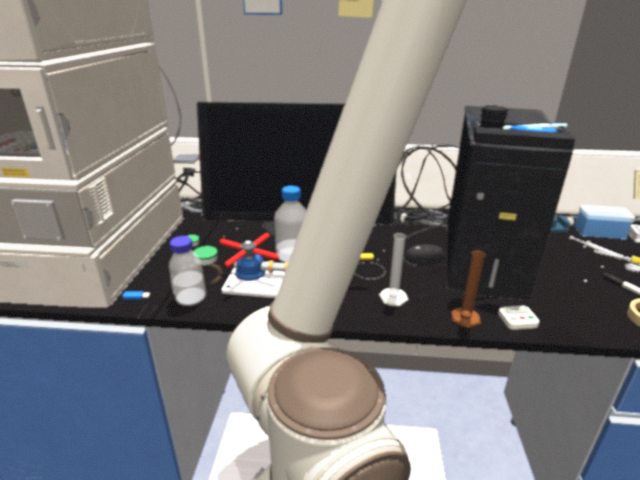

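```bash
cat > h.py <<'E'
from bench import arm
import numpy as np, cv2
def w(n,p):
    T=arm.camera_info(n)["world_from_camera"]; return (T@np.r_[p,1])[:3]
def proj(n,P):
    c=arm.camera_info(n); T=np.linalg.inv(c["world_from_camera"]); q=(T@np.r_[P,1])[:3]; q=c["camera_matrix"]@q; return q[:2]/q[2]
E
python3 - <<'E'
from h import *
np.set_printoptions(precision=1,suppress=True)
for n in ["side","scene"]:
    for t in ["gas_panel","wheel_centre","cock_centre","handle_end","green_zone","pointer_tip","spoke_tip","bottle_blue","bottle_violet","filter_tin","cylinder_25"]:
        for d in arm.place_of(n,t)[:3]: 
            p=w(n,d["centre"]); print(n,t,round(d["confidence"],2),p,proj(n,p))
E
```

```text
side gas_panel 0.68 [533.  136.4  -0.9] [283.4 278.6]
side wheel_centre 0.66 [538.6 216.1  78.3] [247.8 246. ]
side wheel_centre 0.32 [637.8 133.2  -4.1] [291.4 257.1]
side handle_end 0.42 [539.2 -65.2  67.4] [372.3 256.2]
side spoke_tip 0.58 [567.9 286.9  75.9] [221.  239.5]
side bottle_blue 0.89 [637.8 133.4  -0.6] [291.3 256. ]
side bottle_violet 0.55 [440.4 324.4  -3.5] [191.2 298.2]
side filter_tin 0.73 [602.6 348.1  -2.3] [204.3 259.3]
side filter_tin 0.65 [676.3 408.7  -1.5] [190.8 243.8]
side cylinder_25 0.94 [ 481.4 -112.8   -1.2] [392.7 297.8]
side cylinder_25 0.86 [ 423.6 -253.9    1.7] [464.2 317.2]
scene gas_panel 0.6 [527.7 135.1   3.2] [328.9 282.1]
scene wheel_centre 0.62 [564.7 288.4  71.2] [275.4 285.7]
scene wheel_centre 0.57 [533.7 216.4  75. ] [305.7 274.4]
scene cock_centre 0.67 [524.2  40.1  71.1] [352.8 243.7]
scene handle_end 0.67 [440.  325.7  -2.3] [307.  341.5]
scene handle_end 0.57 [537.5 -62.1  66.1] [371.  226.6]
scene green_zone 0.86 [467.9  52.1  28.8] [367.5 267.2]
scene green_zone 0.73 [522.3  38.8  74.2] [353.7 242.7]
scene pointer_tip 0.53 [531.3 217.2  74.8] [306.3 275. ]
scene pointer_tip 0.4 [469.6 104.9  27.1] [354.7 277.6]
scene spoke_tip 0.57 [564.1 288.   71.5] [275.7 285.6]
scene bottle_blue 0.93 [634.1 131.8  -5.2] [298.  268.3]
scene bottle_violet 0.59 [438.9 326.6  -3.9] [307.2 342.5]
scene cylinder_25 0.93 [ 480.8 -113.3    2.8] [397.2 244.6]
scene cylinder_25 0.89 [ 425.9 -254.8   -1.8] [439.3 230.7]
```

Scene view: red wheel at (305,273), yellow handle end at (371,227), white cylinder at (397,245), blue-cap bottle (298,268), violet-cap bottle (307,342). 
Side view: wheel (248,246), tin (204,254).
- **Cylinder:** white one (393,298) or brown one (464,317). I choose the white.
- **Tin:** (204,254) or the smaller, farther (191,240). I choose the nearer, larger one.
- **Handle, wheel and pointer:** each is unique.

Next is a close crop with a model overlay to check this.

```bash
cat >> h.py <<'E'
C=np.array([523.,39.5]);W=np.array([536.,216.5])
d=W-C; YAW=-np.arctan2(d[0],d[1]); O=(C+W)/2-10*np.array([-np.sin(YAW),np.cos(YAW)])*-1
ey=np.array([-np.sin(YAW),np.cos(YAW)]); ex=np.array([np.cos(YAW),np.sin(YAW)])
O=(C+W)/2+10*ey
def pan(x,y,z): return np.r_[O+ex*x+ey*y,z]
def overlay(n,fn,wa,ca,box,k):
    im=arm.get_image(n)[:,:,::-1].copy(); x0,y0,x1,y1=box
    im=cv2.resize(im[y0:y1,x0:x1],None,fx=k,fy=k,interpolation=cv2.INTER_CUBIC)
    def q(P): 
        p=(proj(n,P)-[x0,y0])*k; return tuple(int(v) for v in p)
    for i in range(4):
        a=wa+i*np.pi/2; cv2.line(im,q(pan(0,80,75)),q(pan(80*np.cos(a),80+80*np.sin(a),75)),(255,255,0),1)
    a=ca-np.pi/2; cv2.line(im,q(pan(0,-100,70)),q(pan(100*np.cos(a),-100+100*np.sin(a),70)),(255,0,255),1)
    pts=[q(pan(*p,12)) for p in [(-75,-140),(55,-140),(55,125),(-75,125)]]
    cv2.polylines(im,[np.array(pts)],True,(0,255,0),1)
    cv2.line(im,q(pan(-70,-15-15*wa,30)),q(pan(-40,-15-15*wa,30)),(255,0,0),1)
    cv2.imwrite("pics/"+fn,im)
E
python3 - <<'E'
from h import *
print(YAW,O)
overlay("scene","s1.png",1.25,0.2,(255,195,455,345),4)
overlay("side","d1.png",1.25,0.2,(160,180,420,320),3)
E
```

```text
-0.0733146881032707 [530.23249027 137.97313682]
```

View pics/s1.png

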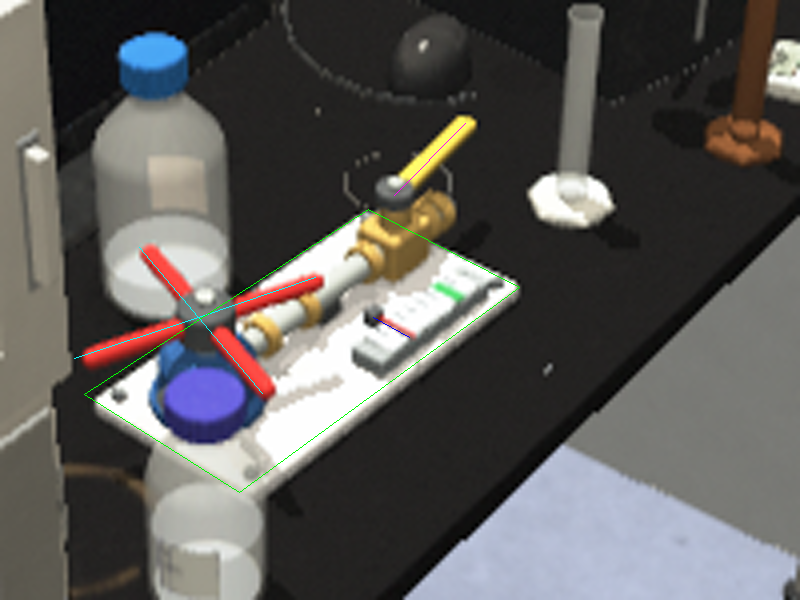

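View pics/d1.png

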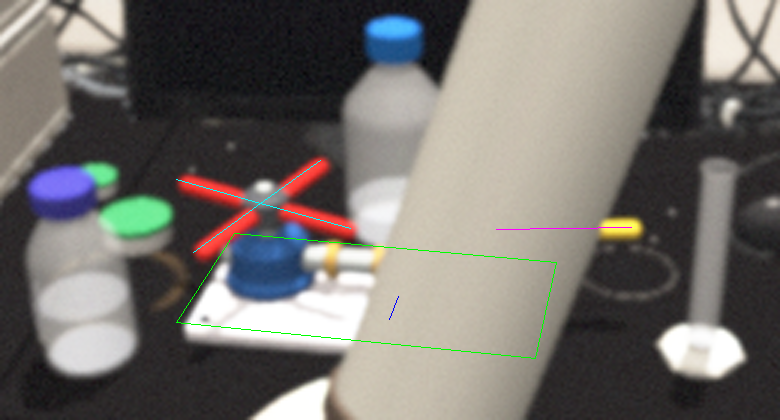

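The overlay fits: wheel angle is about 1.25 and cock about 0.2. True y is about 2 mm lower than the model. The chosen handle, wheel and pointer are right. I'll close the jaws, square the tool to the world axes and travel.

>>> arm_command(
  commands=[0,0.03,0,6,0,0.04,0,6,0,0.04,0,6,0,0.04,0,0,0,0.04,0,0],
  jaw=0,
)

```text
clock: 1.85
position: [170.2, -405.9, 228.6]
ee_rot: [0.011, 1.0, 0.0, -0.001]
contact_force: [0.5, 0.8, 0.4]
gripper_width: 12.5
```

>>> arm_command(
  commands=[-0.026,0.04,0,-1,-0.026,0.04,0,0,-0.026,0.04,0,0,-0.026,0.04,0,0,-0.03,0.04,0,0],
)

```text
clock: 2.35
position: [305.2, -201.1, 230.5]
ee_rot: [0.006, 1.0, -0.001, 0.003]
contact_force: [1.2, -0.7, 0.0]
gripper_width: -0.4
```

>>> arm_command(
  commands=[-0.04,0.03,0,0,-0.04,0.03,0,0,-0.04,0.03,0,0,-0.04,0.03,0,0,-0.03,0.03,0,0],
)

```text
clock: 2.85
position: [496.7, -47.5, 234.9]
ee_rot: [0.003, 1.0, -0.001, 0.007]
contact_force: [-1.0, 0.6, 0.3]
gripper_width: 0.3
```

>>> arm_command(
  commands=[-0.003,0.015,0.02,0,0,0,0.03,0,0,0,0.03,0,0,0,0.015,0,0,0,0,0],
)

```text
clock: 3.35
position: [508.2, -26.5, 137.7]
ee_rot: [-0.001, 1.0, -0.001, 0.01]
contact_force: [-1.3, 0.3, 0.1]
gripper_width: -0.3
```

```bash
python3 - <<'E'
from h import *
s=arm.read_state(); print(s["position"],s["ee_rot"])
overlay("wrist","w2.png",1.25,0.2,(0,0,640,480),1.2)
overlay("scene","s2.png",1.25,0.2,(255,145,455,295),4)
E
```

```text
[508.15660091 -26.54556445 137.70075046] [-1.05491222e-03  9.99949106e-01 -9.92937620e-04  9.98430574e-03]
```

View pics/w2.png

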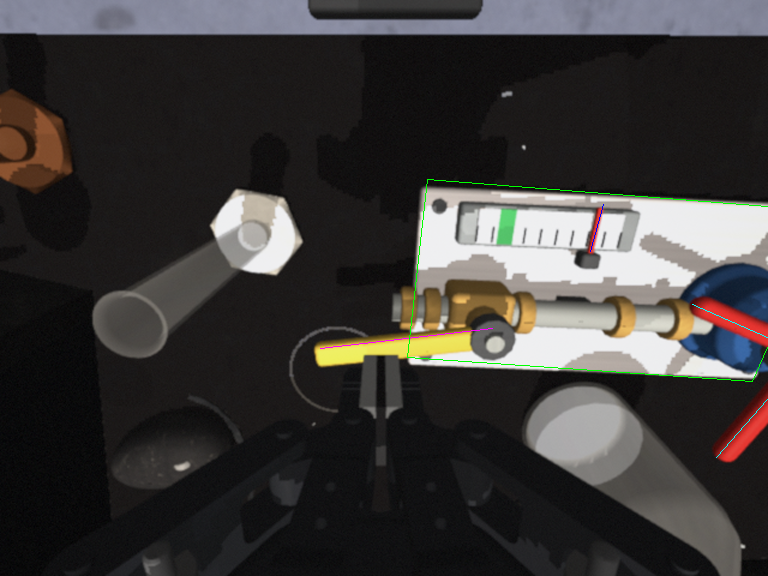

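View pics/s2.png

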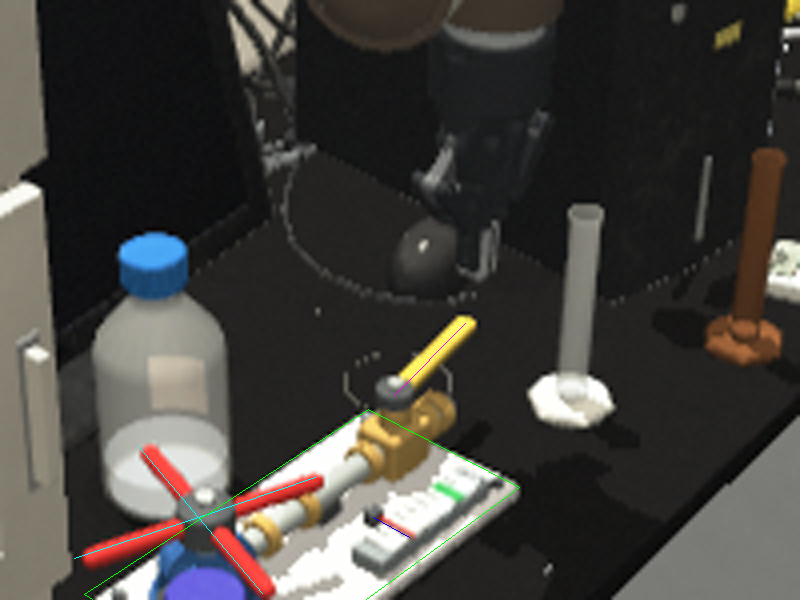

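The wrist view shows the handle from (318,352) to (490,340) and the cylinder foot at (255,232). The finger will come down on the robot side of the handle, clear of both.

>>> arm_command(
  commands=[0.011,-0.007,0,0,0,0,0.025,0,0,0,0.025,0,0,0,0.02,0,0,0,0.008,0],
)

```text
clock: 3.95
position: [503.8, -34.9, 68.5]
ee_rot: [-0.001, 1.0, 0.001, 0.021]
contact_force: [-0.7, -0.7, 0.5]
gripper_width: 0.1
```

```bash
python3 - <<'E'
from h import *
s=arm.read_state(); print(s["position"],s["ee_rot"])
overlay("wrist","w3.png",1.25,0.2,(0,0,640,480),1.2)
E
```

```text
[503.75695127 -34.86015108  68.53750026] [-8.52889888e-04  9.99768750e-01  1.13385918e-03  2.14577165e-02]
```

View pics/w3.png

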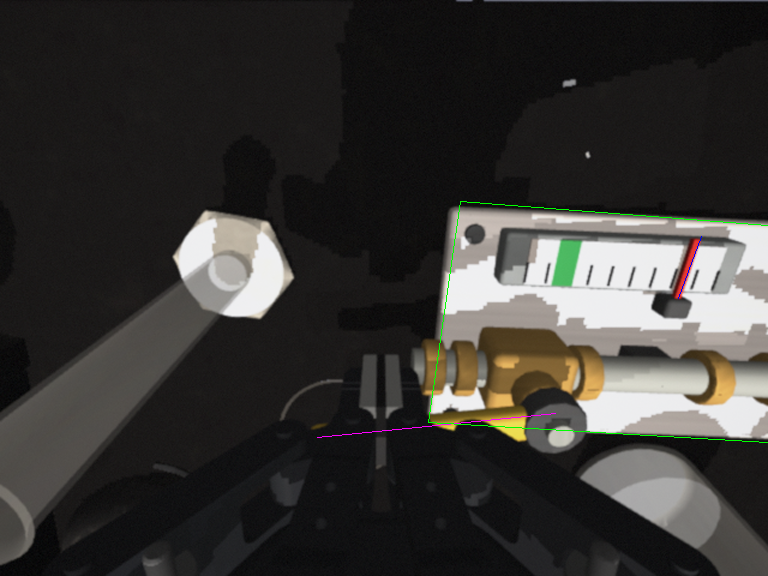

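>>> arm_command(
  commands=[0,0,0.007,0,0,0,0.006,0,-0.006,0,0,0,-0.006,0,0,0,-0.007,0,0,0],
)

```text
clock: 4.5
position: [523.7, -35.1, 58.2]
ee_rot: [-0.001, 1.0, 0.001, 0.022]
contact_force: [-2.2, 1.2, -0.5]
gripper_width: -0.2
```

>>> arm_command(
  commands=[-0.008,0,0.002,0,-0.008,0.001,0.001,0,-0.008,0.002,0,0,-0.007,0.003,0,0,-0.006,0.004,0,0],
)

```text
clock: 5.0
position: [562.2, -25.4, 55.9]
ee_rot: [-0.0, 1.0, 0.001, 0.019]
contact_force: [-3.4, -0.9, 0.2]
gripper_width: -0.1
```

>>> arm_command(
  commands=[-0.006,0.005,0,0,-0.005,0.005,0.001,0,-0.005,0.006,0,0,-0.004,0.007,0,0,-0.003,0.006,0,0],
)

```text
clock: 5.5
position: [588.0, 5.6, 55.8]
ee_rot: [-0.0, 1.0, 0.0, 0.019]
contact_force: [-1.6, -2.4, 0.8]
gripper_width: 0.2
```

```bash
python3 - <<'E'
from h import *
overlay("scene","s3.png",1.25,1.57,(255,145,455,295),4)
E
```

```text
(no output)
```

View pics/s3.png

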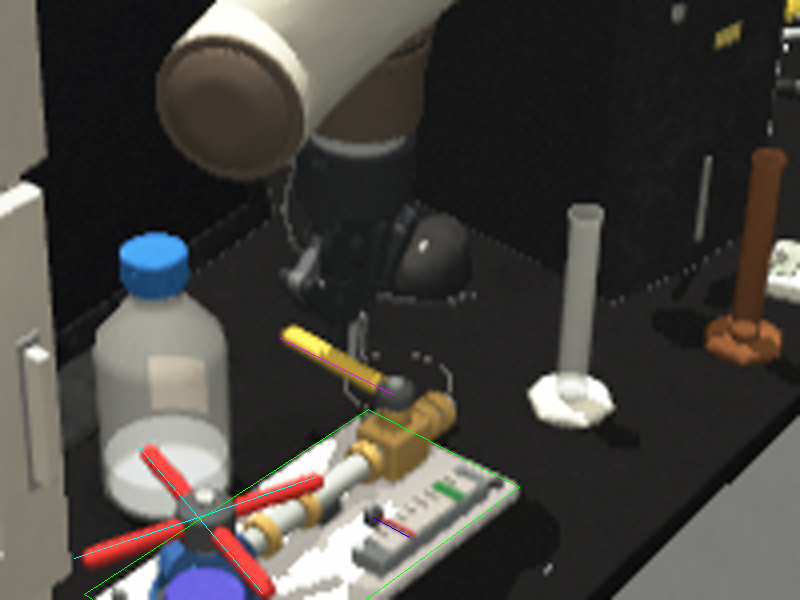

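The handle, from (395,385) to (290,333) in the crop, is almost at its stop. I'll push on until the force rises.

>>> arm_command(
  commands=[-0.001,0.004,0,0,0,0.004,0,0,0,0.004,0,0,0,0.004,0,0,0,0.004,0,0],
)

```text
clock: 6.05
position: [590.3, 12.9, 56.4]
ee_rot: [-0.0, 1.0, -0.009, 0.018]
contact_force: [2.1, -16.6, -1.4]
gripper_width: -0.1
```

Stopped with 17 N at y = 12.9, so it is against the stop. Backing off and rising.

>>> arm_command(
  commands=[0,-0.01,0,0,0,-0.015,0,0,0,-0.005,-0.03,0,0,0,-0.04,0,0,0,-0.04,0],
)

```text
clock: 6.55
position: [585.6, -18.0, 164.9]
ee_rot: [0.001, 1.0, -0.009, 0.015]
contact_force: [0.5, -0.4, 0.1]
gripper_width: -0.3
```

>>> arm_command(
  commands=[0.02,0,-0.03,0,0.04,0.0,-0.01,0,0.04,0,0,0,0.04,0,0,0,0.03,0,0,0],
)

```text
clock: 7.05
position: [420.1, -15.3, 208.3]
ee_rot: [0.001, 1.0, -0.004, 0.03]
contact_force: [-0.5, 0.8, 0.6]
gripper_width: -0.1
```

```bash
python3 - <<'E'
from h import *
overlay("scene","s4.png",1.25,1.57,(255,145,455,295),4)
overlay("wrist","w4.png",1.25,1.57,(0,0,640,480),1.2)
E
```

```text
(no output)
```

View pics/s4.png

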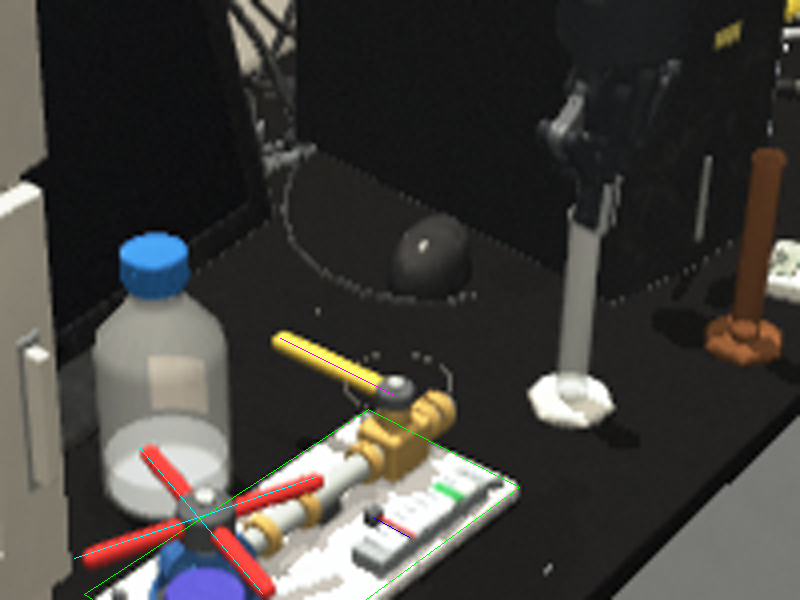

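View pics/w4.png

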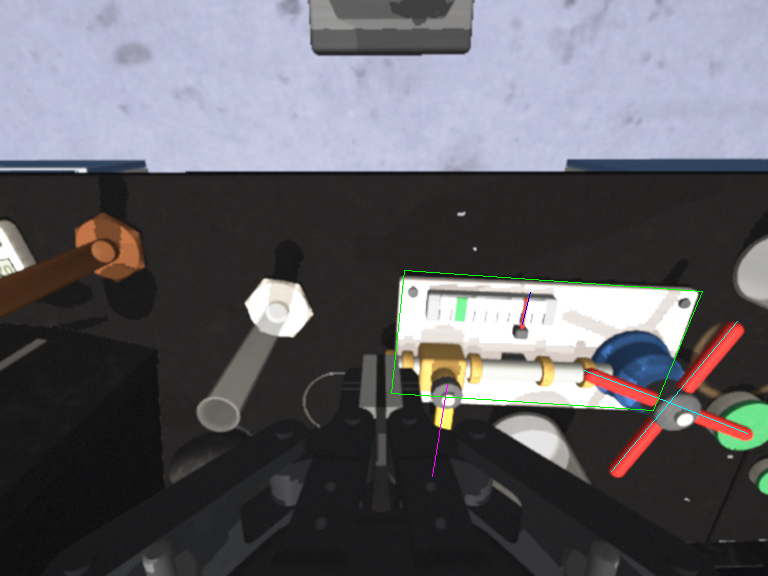

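Handle confirmed square across the pipe and free; nothing else has moved. Now the wheel. First entry is at about (484,174), on the clockwise side of the spoke at world angle 247°.

>>> arm_command(
  commands=[-0.01,0.035,0,0,-0.01,0.035,0.01,0,-0.01,0.035,0.01,0,-0.01,0.035,0.01,0,-0.01,0.03,0.01,0],
)

```text
clock: 7.65
position: [477.8, 160.6, 176.2]
ee_rot: [0.002, 0.999, 0.002, 0.039]
contact_force: [0.6, -1.2, 0.2]
gripper_width: -0.3
```

>>> arm_command(
  commands=[0.001,0.006,0.011,0,0.001,0.005,0.011,0,0,0.003,0.011,0,0,0,0.011,0,0,0,0.011,0],
)

```text
clock: 8.15
position: [485.6, 181.2, 119.2]
ee_rot: [0.0, 0.999, 0.005, 0.042]
contact_force: [0.3, 0.2, 0.8]
gripper_width: 0.2
```

```bash
python3 - <<'E'
from h import *
overlay("scene","s5.png",1.25,1.57,(255,195,455,345),4)
overlay("wrist","w5.png",1.25,1.57,(0,0,640,480),1.2)
E
```

```text
(no output)
```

View pics/s5.png

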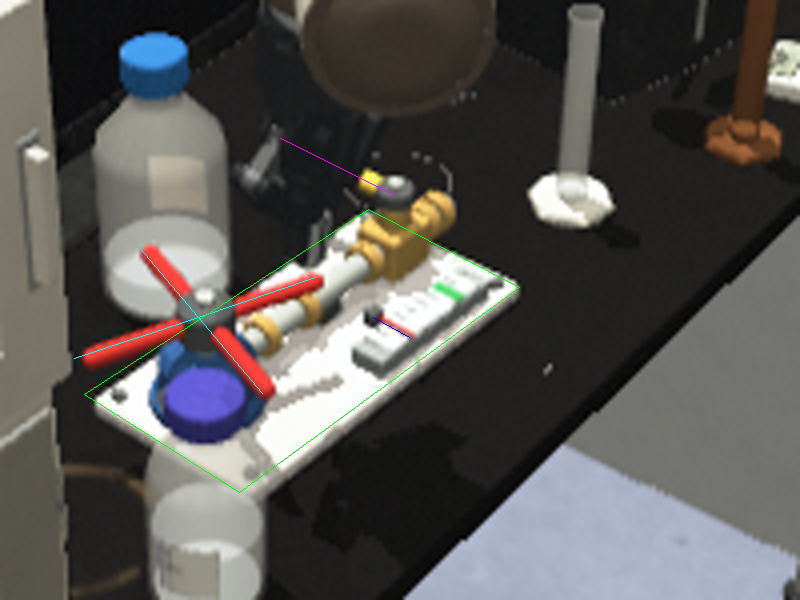

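View pics/w5.png

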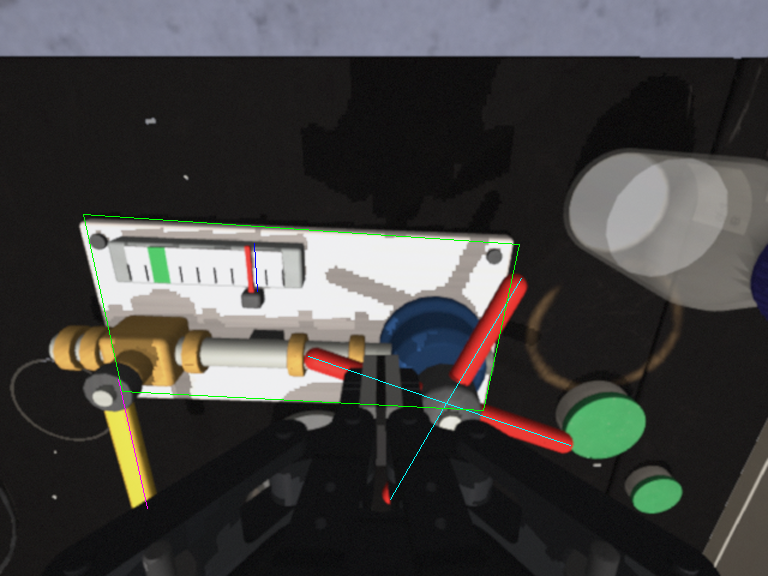

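The wheel spokes match the overlay (247° spoke tip at (310,357) in the wrist view). The finger clears that spoke on the robot side by about 11 mm. Going down.

>>> arm_command(
  commands=[0.006,-0.003,0.01,0,0.003,-0.003,0.011,0,0,0,0.011,0,0,0,0.011,0,0,0,0.006,0],
)

```text
clock: 8.75
position: [482.7, 175.0, 69.4]
ee_rot: [0.001, 0.999, 0.007, 0.044]
contact_force: [-0.0, -0.7, 1.2]
gripper_width: -0.1
```

>>> arm_command(
  commands=[0,0,0.005,0,-0.006,-0.003,0.001,0,-0.007,-0.003,0.001,0,-0.007,-0.004,0.001,0,-0.007,-0.004,0.001,0],
)

```text
clock: 9.25
position: [511.9, 161.0, 61.7]
ee_rot: [0.0, 0.999, 0.007, 0.043]
contact_force: [-2.8, 2.7, -0.8]
gripper_width: 0.1
```

>>> arm_command(
  commands=[-0.006,-0.003,0.0,0,-0.006,-0.002,0.0,0,-0.006,-0.001,0.0,0,-0.005,0,0.0,0,-0.004,0,0.0,0],
)

```text
clock: 9.75
position: [539.5, 152.3, 63.0]
ee_rot: [0.002, 0.999, 0.005, 0.041]
contact_force: [-3.0, 0.9, -0.0]
gripper_width: 0.2
```

```bash
python3 - <<'E'
from h import *
overlay("scene","s6.png",2.1,1.57,(255,195,455,345),4)
overlay("wrist","w6.png",2.1,1.57,(0,0,640,480),1.2)
E
```

```text
(no output)
```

View pics/s6.png

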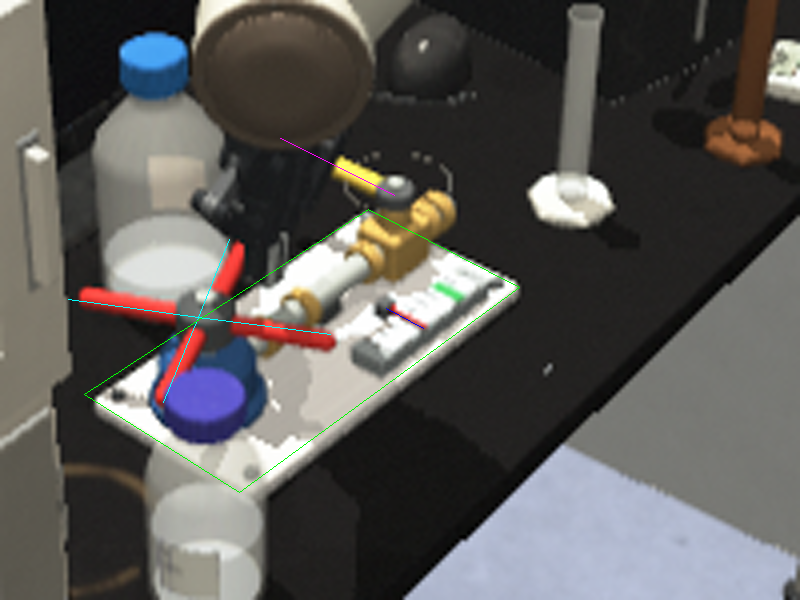

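View pics/w6.png

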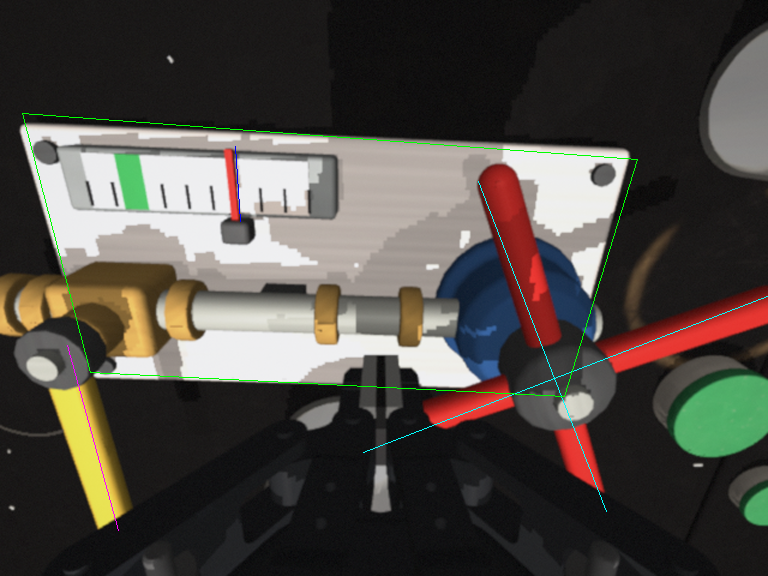

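Wheel is at about 2.05 (pointer at (418,322) in the crop), so 2.75 rad remain. Lifting out and moving to the spoke now at world 203°.

>>> arm_command(
  commands=[0.012,0.002,0,0,0,0,-0.02,0,0,0,-0.02,0,0.01,0.01,-0.008,0,0.014,0.018,0,0],
)

```text
clock: 10.35
position: [500.5, 182.8, 111.0]
ee_rot: [0.003, 0.999, 0.007, 0.045]
contact_force: [0.3, 0.4, 0.3]
gripper_width: 0.0
```

>>> arm_command(
  commands=[0.014,0.018,0,0,0.01,0.014,0,0,0.004,0.004,0,0,0,0,0,0,0,0,0,0],
)

```text
clock: 10.85
position: [470.4, 222.8, 111.8]
ee_rot: [-0.0, 0.999, 0.01, 0.049]
contact_force: [0.4, -0.6, 0.0]
gripper_width: 0.0
```

>>> arm_command(
  commands=[0.005,0,0.01,0,0,0,0.012,0,0,0,0.012,0,0,0,0.01,0,0,0,0.004,0],
)

```text
clock: 11.35
position: [473.0, 222.2, 63.2]
ee_rot: [0.002, 0.999, 0.011, 0.051]
contact_force: [-1.1, 0.0, -0.1]
gripper_width: -0.1
```

```bash
python3 - <<'E'
from h import *
overlay("scene","s7.png",2.05,1.57,(255,195,455,345),4)
W=np.array([536,214.5])
for f in range(200,300,10):
    a=np.radians(f);u=np.array([np.cos(a),np.sin(a)]);n=np.array([-u[1],u[0]])
    print(f,(W+58*u-(6+11*abs(n[0])+14.5*abs(n[1]))*n).round())
E
```

```text
200 [473. 217.]
210 [474. 206.]
220 [476. 196.]
230 [481. 185.]
240 [487. 176.]
250 [496. 167.]
260 [507. 161.]
270 [519. 156.]
280 [527. 154.]
290 [536. 153.]
```

View pics/s7.png

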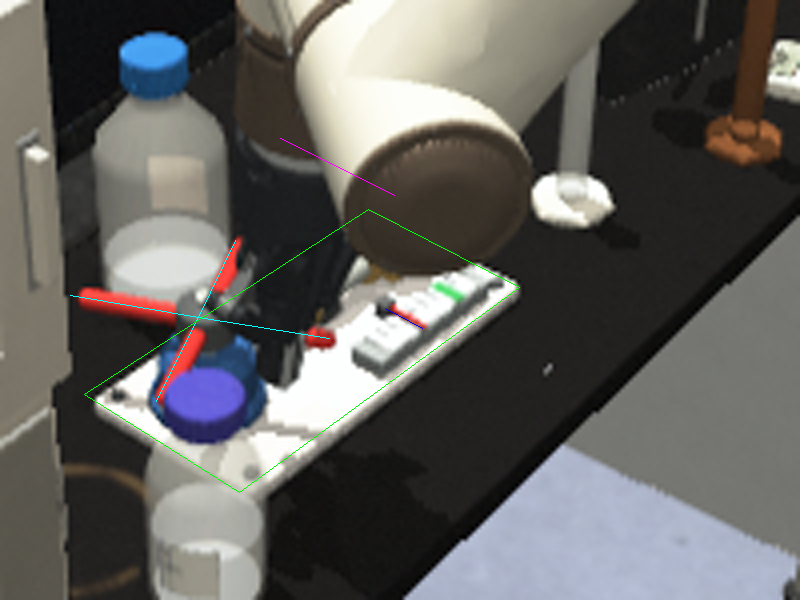

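The fingertip at (290,365) is in the gap, on the clockwise side of the spoke at (320,338). Pushing along the arc.

>>> arm_command(
  commands=[0,-0.008,0,0,0,-0.008,0,0,-0.001,-0.008,0,0,-0.003,-0.008,0,0,-0.004,-0.007,0,0],
)

```text
clock: 11.9
position: [483.4, 183.6, 64.8]
ee_rot: [0.001, 0.998, 0.015, 0.054]
contact_force: [-0.7, 3.7, -0.5]
gripper_width: 0.3
```

>>> arm_command(
  commands=[-0.005,-0.008,0.001,0,-0.006,-0.006,0.001,0,-0.007,-0.004,0.001,0,-0.007,-0.003,0.001,0,-0.006,-0.002,0.001,0],
)

```text
clock: 12.4
position: [515.2, 156.0, 61.9]
ee_rot: [0.002, 0.999, 0.013, 0.051]
contact_force: [-2.8, 1.8, 0.8]
gripper_width: -0.0
```

>>> arm_command(
  commands=[-0.006,-0.001,0,0,-0.006,-0.001,0,0,-0.006,0,0,0,-0.004,0,0,0,0,0,0,0],
)

```text
clock: 12.9
position: [537.5, 151.4, 62.4]
ee_rot: [0.003, 0.999, 0.011, 0.048]
contact_force: [-1.2, 0.9, -0.0]
gripper_width: 0.1
```

```bash
python3 - <<'E'
from h import *
overlay("scene","s8.png",3.6,1.57,(255,195,455,345),4)
overlay("wrist","w8.png",3.6,1.57,(0,0,640,480),1.2)
E
```

```text
(no output)
```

View pics/s8.png

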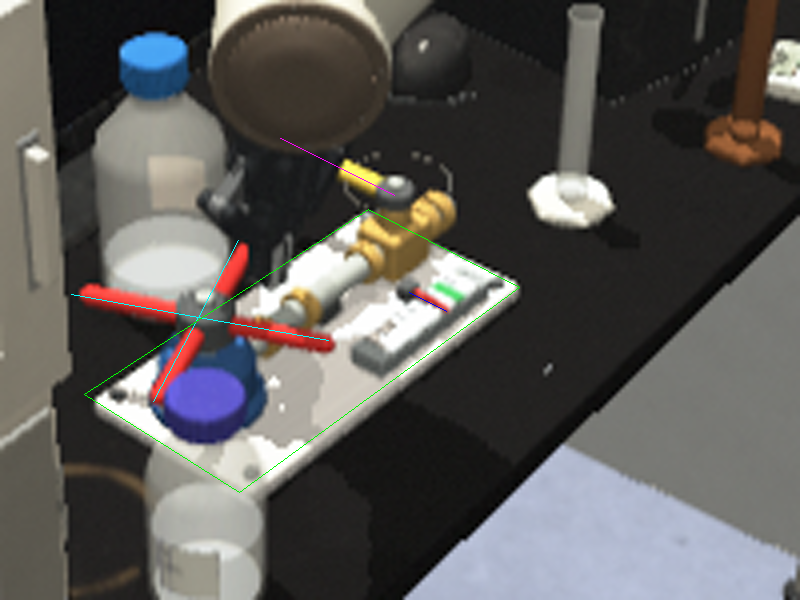

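View pics/w8.png

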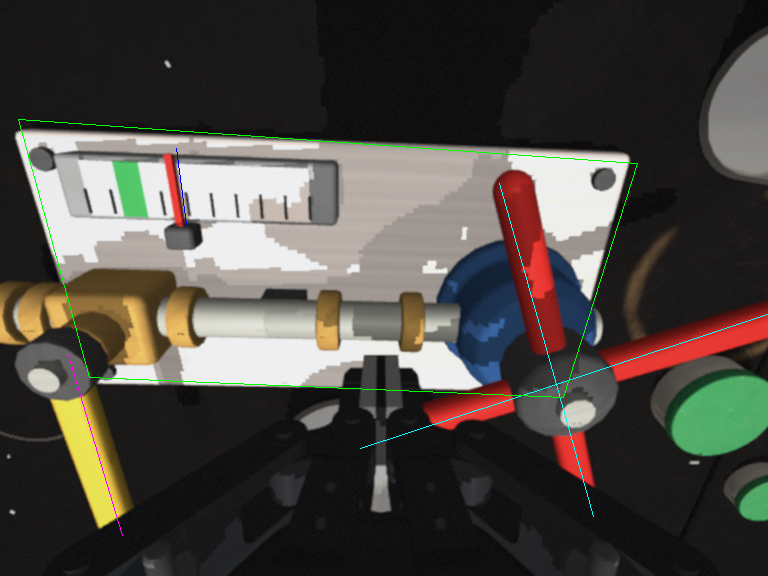

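Wheel is now about 3.6 and the pointer is two ticks short of green. One more push of about 68° with the same entry.

>>> arm_command(
  commands=[0.012,0.002,0,0,0,0,-0.02,0,0,0,-0.02,0,0.008,0.01,-0.008,0,0.012,0.018,0,0],
)

```text
clock: 13.5
position: [499.2, 181.3, 109.7]
ee_rot: [0.004, 0.999, 0.012, 0.051]
contact_force: [-0.4, 0.6, -0.4]
gripper_width: 0.1
```

>>> arm_command(
  commands=[0.014,0.018,0,0,0.01,0.014,0,0,0.004,0.004,0,0,0,0,0,0,0,0,0,0],
)

```text
clock: 14.0
position: [466.4, 222.0, 108.1]
ee_rot: [0.002, 0.999, 0.013, 0.052]
contact_force: [0.1, -0.4, -0.3]
gripper_width: -0.2
```

>>> arm_command(
  commands=[0,0.001,0.01,0,0,0,0.012,0,0,0,0.012,0,0,0,0.008,0,0,0,0.002,0],
)

```text
clock: 14.5
position: [472.5, 222.3, 60.7]
ee_rot: [0.004, 0.999, 0.014, 0.052]
contact_force: [-0.6, 0.9, -0.2]
gripper_width: -0.0
```

>>> arm_command(
  commands=[0,-0.008,0,0,0,-0.008,0,0,-0.001,-0.008,0,0,-0.003,-0.008,0.001,0,-0.004,-0.006,0,0],
)

```text
clock: 15.0
position: [483.3, 184.9, 60.8]
ee_rot: [0.003, 0.998, 0.017, 0.055]
contact_force: [-1.3, 2.2, -0.9]
gripper_width: 0.1
```

>>> arm_command(
  commands=[-0.005,-0.008,0,0,-0.006,-0.006,0.001,0,-0.007,-0.004,0,0,-0.006,-0.003,0.001,0,-0.003,-0.002,0,0],
)

```text
clock: 15.5
position: [510.1, 156.7, 60.1]
ee_rot: [0.005, 0.999, 0.015, 0.052]
contact_force: [-1.5, 2.1, -0.2]
gripper_width: 0.1
```

```bash
python3 - <<'E'
from h import *
overlay("scene","s9.png",4.8,1.57,(255,195,455,345),4)
overlay("wrist","w9.png",4.8,1.57,(0,0,640,480),1.2)
E
```

```text
(no output)
```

View pics/s9.png

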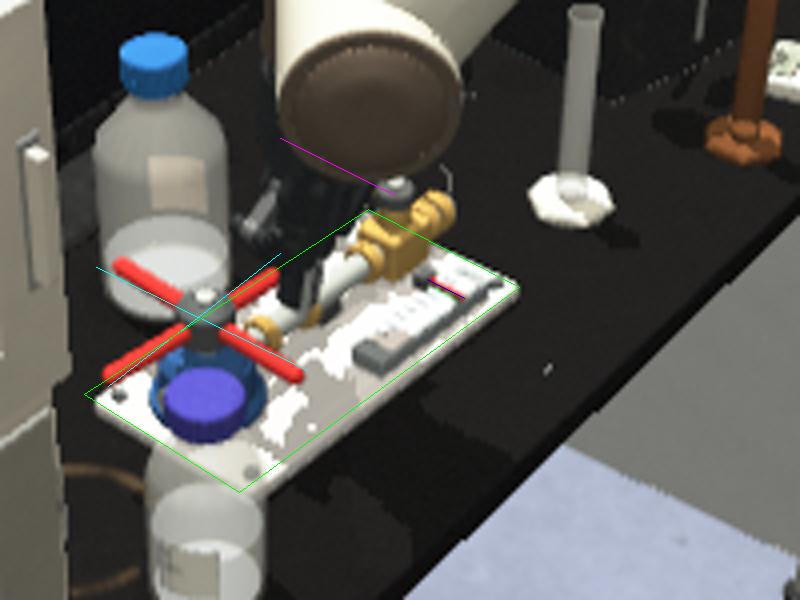

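View pics/w9.png

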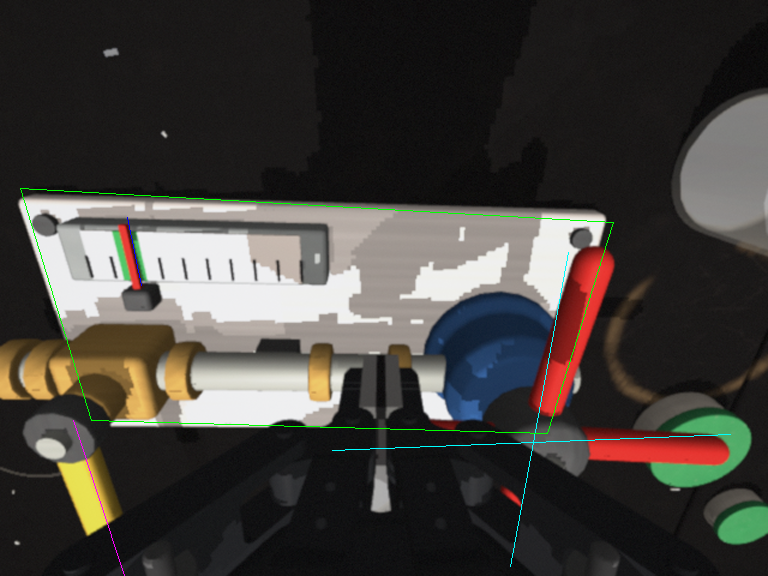

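The pointer (127,240) has green on both sides, slightly on the wheel's side of the middle. I'll nudge a few mm more, then withdraw.

>>> arm_command(
  commands=[-0.003,-0.002,0,0,-0.003,-0.001,0,0,0.01,0.003,0,0,0.008,0,-0.01,0,0.0,0,-0.02,0],
)

```text
clock: 16.1
position: [492.2, 154.3, 87.3]
ee_rot: [0.005, 0.999, 0.013, 0.049]
contact_force: [-0.9, -0.1, -0.3]
gripper_width: -0.1
```

>>> arm_command(
  commands=[0,0,-0.025,0,0.01,0,-0.03,0,0.02,0,-0.02,0,0.02,0,0,0,0.02,0,0,0],
)

```text
clock: 16.6
position: [413.2, 154.5, 164.3]
ee_rot: [0.003, 0.998, 0.016, 0.055]
contact_force: [-0.7, 1.0, 0.7]
gripper_width: 0.4
```

```bash
python3 - <<'E'
from h import *
overlay("scene","s10.png",4.8,1.57,(255,195,455,345),4)
overlay("wrist","w10.png",4.8,1.57,(0,0,640,480),1.2)
im=arm.get_image("wrist")[:,:,::-1]
cv2.imwrite("pics/w11.png",cv2.resize(im[150:350,50:350],None,fx=2.6,fy=2.6,interpolation=cv2.INTER_CUBIC))
for n in ["scene","wrist"]:
  for t in ["pointer_tip","green_zone","bottle_blue","bottle_violet","filter_tin","cylinder_25"]:
    for d in arm.place_of(n,t)[:2]: print(n,t,round(d["confidence"],2),w(n,d["centre"]).round(1))
E
```

```text
scene pointer_tip 0.4 [533.2 135.9  69.6]
scene pointer_tip 0.39 [465.3  54.4  27.8]
scene green_zone 0.83 [468.8  50.8  23.5]
scene bottle_blue 0.84 [637.6 132.2  -1.8]
scene bottle_violet 0.64 [ 4.411e+02  3.250e+02 -3.000e-01]
scene cylinder_25 0.82 [ 426.4 -254.5   -2. ]
scene cylinder_25 0.7 [ 481.5 -112.2   -0.6]
wrist pointer_tip 0.73 [473.3  53.2  28.8]
wrist green_zone 0.61 [475.4  52.6  25.2]
wrist bottle_blue 0.37 [530.2  34.5  68.6]
wrist bottle_violet 0.67 [444.2 325.6  -3. ]
wrist filter_tin 0.87 [682.8 404.2  -5.4]
wrist filter_tin 0.8 [605.7 346.7  -1.1]
wrist cylinder_25 0.66 [ 477.8 -110.5   -1.7]
```

View pics/w11.png

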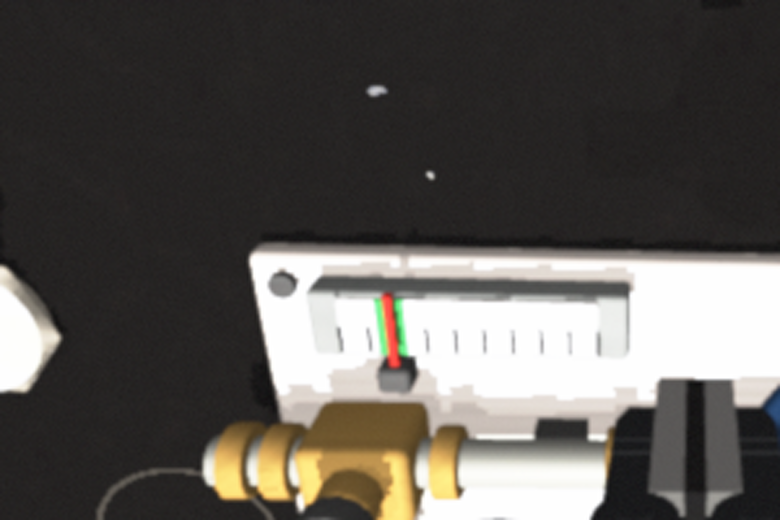

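View pics/s10.png

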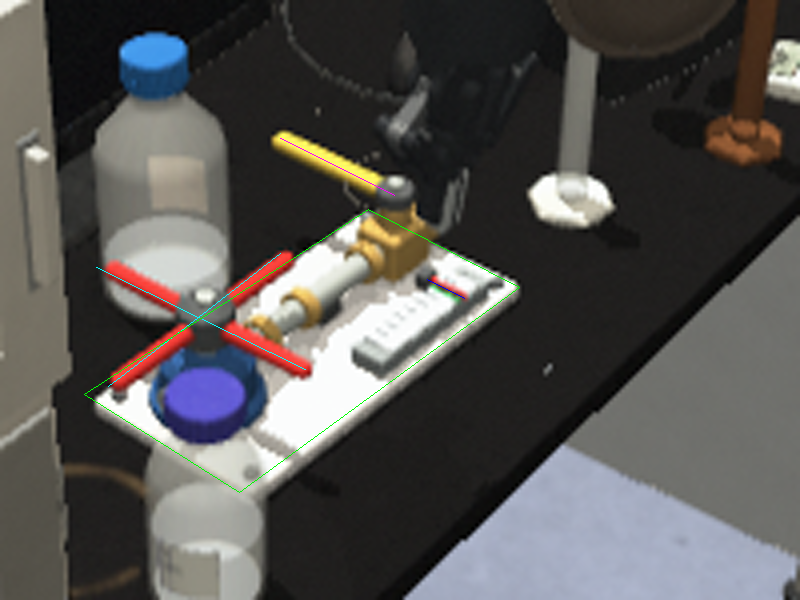

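View pics/w10.png

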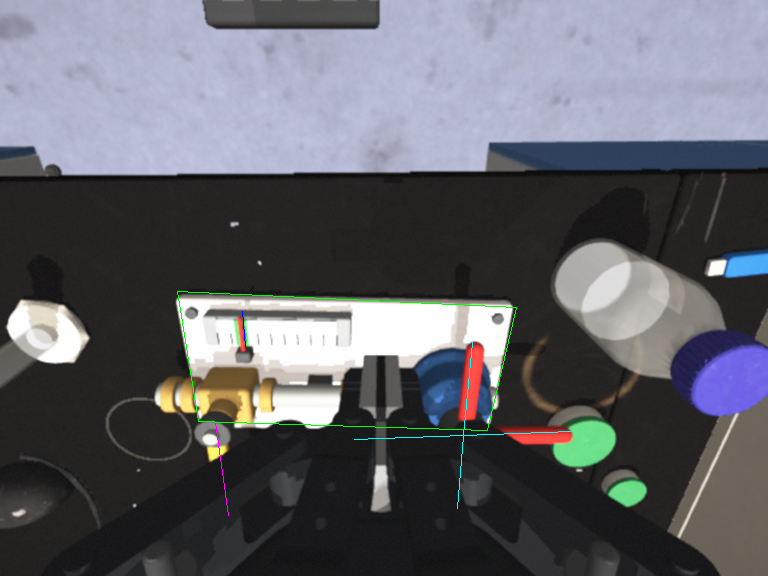

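The pointer (388,320 in the crop) is in the middle of the green, the handle is square across the pipe, and the bottles, tin and cylinder are where they started. The arm is clear, so I'm handing in.

```bash
python3 - <<'E'
from bench import arm
print(arm.job_done(), arm.read_state()["clock"])
E
```

```text
the job is handed in; nothing more can be done
the job is handed in; nothing more can be done
```

The job is done and handed in at about 17 s on the robot's clock. I first swung the yellow cock handle against its stop, where the contact force rose to about 17 N. Then I wound the red wheel counter-clockwise in three spoke pushes and a small nudge, from about 1.25 to about 4.8 rad.

- **Pointer:** the last wrist picture shows it in the middle of the green, with green on both sides. The scene view agrees.
- **Handle:** it stands square across the pipe. The scene overlay of the shut position runs parallel to it, with the same few-millimetre offset it had from the start.
- **Objects around the panel:** both bottles, the tin and the measuring cylinder were measured within about 4 mm of their first positions, which is the accuracy of the measurement.
- **Arm:** clear of everything and touching nothing. The largest contact force I read was the 17 N at the cock's stop.

Two things were off. The tool tilted by up to about 6° over the moves, with no visible effect on the result. In the last checks the networks also gave two false detections: a second pointer on the pipe, and a blue bottle at the cock. I ignored both, since the pictures showed otherwise.

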